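# Make up the soldering and setting kits

## Robot

A 6-joint arm with a two-finger parallel gripper is mounted at the origin on the work surface. World frame = base frame: x ahead of the robot, y to its left, z up, the work surface at z = 0. Lengths are in m, angles in rad, forces in N, time in s.
With the tool pointing down it reaches from about 0.25 to 0.775 m from the base axis. Payload 4 kg.
Tool frame: the origin (TCP) lies between the finger pads; the fingertips stand 22 mm ahead of it and the grasp point (between the pads) lies 3 mm ahead of it; z points along the fingers, y is the line along which they close (so a half turn about z gives the same grasp; the last joint's range is limited). The gripper opens to 85 mm and grips with 20 to 120 N. Pads are 22 mm wide; open, the fingers measure 114 mm over their backs; the gripper's body (76 mm by 85 mm) begins 54 mm behind the grasp point. The pads swing forward as they close: fully open they stand 13 mm farther back than shut.
Start: joints at [1.009, 0.087, 1.371, -0, 1.684, -0.103], TCP at [0.244, 0.493, 0.253] pointing down, gripper open.
Joint ranges: [-3.1, 3.1], [-0.76, 2.03], [0.27, 2.55], [-1.08, 4.22], [0.17, 2.65], [-2.57, 2.57]. Speed limits (rad/s): [2.79, 2.79, 3.14, 3.14, 3.14, 3.14].

## Interface

Orientations are given as a unit quaternion [x, y, z, w].
In Python, from cell import arm gives the robot as it stands.
- The arm moves only by the tool drive_tool, never from a script. Its argument "series" is one flat list of numbers, 6 for each row, row after row: the shift along the tool's x, y, z in cm, then the turn, a rotation vector about the tool's x, y, z in degrees. A call has 1 to 5 rows; each row shifts and turns the commanded pose from where the row before left it, along the tool's axes as they then stand; what a row does not reach is not made up. A row lasts 1/10 s, in which the tool goes at most 50 mm and 8.59 degrees, less where a joint would pass 70% of its speed; a pose out of reach is approached as far as the arm can. A call is refused whole if a number of a shift passes 5 or a number of a turn 8.59, either way. A call with a gripper value outside its range is refused whole. "gripper" is the opening, from -1 (shut) to 1 (fully open), set as the call begins (left out, the last holds). The fingers move at their own pace and stop on an object; "force" is the grip in N (left out, the last holds). Time passes only in rows, so rows that do not move let the fingers close. It gives the time, the measured TCP pose, the force, the opening and the grip force at its end, in the units of the state.
- arm.state(): the state, without advancing time (a new reading comes with each control period).
- arm.read_camera(name): name is "side" or "top" or "wrist"; returns a dict with "frame" (420x560x3 uint8, blue, green, red), "camera_matrix" (3x3 intrinsics, pixels), "distortion" ([k1, k2, p1, p2, k3] as OpenCV has them; the pictures are not rectified), "R" (3x3) and "t" (3): a world point X has camera coordinates R X + t. Camera axes: x right, y down, z forward; pixel columns grow to the right and rows downward; lengths in m; the calibration is good to about 2 mm. A picture is of the moment at which its call begins. There is no depth.
- arm.sign_off(): hands the job in; it is judged then, once.
Trained networks look in a picture, given as the dict that the camera call returned (one of the last four; its "shot" number tells which), for a name from the list of things; names that differ only in an ending like _2 or _b are one class to them, and where a whole thing is asked for, a point or a joint stands for the part that bears it (a point fixed in the world has none). Each returns a list of dicts, best first, with "conf" (0 to 1); they miss things now and then, are a little off and sometimes report something else, mostly with a low value. They report only what shows in the picture. A call takes as long as a camera call. They do not tell look-alikes from the thing itself.
- arm.spot_in(label, picture): "rect" ([centre column, centre row, width, height] in pixels, round what is visible of it).
The state is a dict: "time": time; "joints": joint angles; "qd": joint speeds; "effort": joint torques, N m; "tool_pos": TCP position; "orientation": TCP orientation; "wrist_force": force on the tool from outside, world axes, zero at the start; "ft_torque": the same for the moment, N m; "gripper_width": finger opening in m; "finger_force": force on a finger pad.
Only numpy, scipy, OpenCV 4.12 (cv2) and the standard library are available. Lean on these libraries where they do the work, as an engineer would, in place of code of your own. Each camera call takes 0.05 s, during which the arm holds its last target. There are 200 camera calls.

## Task

Make up two bench kits from the stock in the middle. Soldering kit, in the steel two-bay tray: the charcoal block in the long bay and the smallest glass-topped tin in the short bay; setting kit, in the wooden three-bay tray: the ring clamp in the long bay, and the largest tin and the bur stand in the two square bays, one in each, whichever way round. Everything must end flat on the floor of its bay, the same way up as now and never tipped over, and the middle-sized tin, the flux jar and the doming block stay where they are.

Things in the scene. Friction and masses are not known exactly. Their poses are not given: they have to be found in the camera images.
- charcoal_block: jeweller's charcoal soldering block, black, bound with two thin iron wires: 90 (its x) by 55 (its y) by 30 mm high, loose, lying flat; origin at the centre of its underside, z up. Starts at the far side of the stock, its long axis within 17 degrees of crosswise (world y)
- tin_small: the smallest of three round aluminium watchmaker's tins with glass tops: diameter 32 mm, height 20 mm, straight-sided; loose; origin at the centre of its underside, z up. It holds little squares of solder
- ring_clamp: wooden hand ring clamp lying flat: a light hardwood bar 130 mm long (its x) by 26 (its y) by 24 mm high with a brass ferrule round its middle (17 mm long at most, under 1 mm proud) and a dark wedge at one end; its mass is centred; loose; origin at the centre of its underside, z up. Starts at the far side of the stock, its long axis within 17 degrees of crosswise (world y)
- tin_large: the largest of three round aluminium watchmaker's tins with glass tops: diameter 60 mm, height 28 mm, straight-sided; loose; origin at the centre of its underside, z up. It holds stones
- bur_stand: round dark wooden bur stand: a drum of diameter 50 mm and height 25 mm with a ring of small steel burs standing up in it, to 54 mm above its underside and at most 17 mm from its axis; loose; grip the drum; origin at the centre of its underside, z up
- soldering_tray: the steel tray, two white-lined bays, fixed: 175 (x) by 84 mm (y) outside, walls 3 mm thick, tops 14 mm and floor 3 mm above the bench. Origin: centre of its underside, z up. Inside, the long bay is 110 (x) by 78 mm, centre x = -29.5, y = 0 mm; the short bay 56 (x) by 78 mm, centre x = +56.5, y = 0 mm. Left or right of the stock, its x within 23 degrees of world x
- setting_tray: the light wooden tray, three bays, fixed: 178 (x) by 154 mm (y) outside, walls 6 mm thick, tops 13 mm and floor 4 mm above the bench. Origin: centre of its underside, z up. Inside, the long bay is 166 (x) by 52 mm, centre x = 0, y = -45 mm; the square bays 80 (x) by 84 mm, centres x = -43 and +43, y = +29 mm. On the other side of the stock, its x within 23 degrees of world x
- tin_mid: the middle-sized of three round aluminium watchmaker's tins with glass tops: diameter 45 mm, height 24 mm, straight-sided; loose; origin at the centre of its underside, z up. To be left alone
- flux_jar: white porcelain flux jar with a knobbed lid: diameter 46 mm, height 48 mm; loose; origin at the centre of its underside, z up. To be left alone
- doming_block: bright steel doming block, a 44 mm cube with round hollows in its faces; loose, about 0.6 kg; origin at the centre of its underside, z up. To be left alone
Things that resemble listed ones, but are neither listed nor needed, are in the scene too. Leave any yellow look-alike of the tin_small alone.

How it is judged:
By the outcome, as a careful person would: the job done as asked, in the order asked, and still so for the second after the job is handed in, with the robot touching nothing.
It also fails if it takes over 104 s, if anything falls off the work surface, if the arm or the gripper's body presses on something with over 40 N, if the wrist force passes 120 N, or if a joint passes its speed limit or range.

## Working session

There is one attempt and no reset: what is moved stays moved. The work goes in short steps, Python scripts to look and compute and a tool call to move; the robot and the scene stay as the last step left them, time stands still between calls to the robot, and variables do not carry over. Pictures are saved under pics/ and viewed, at most 14 in all, crops included, and the job is handed in when it is done.

Besides the shell and the picture viewer there is one more tool, called after "Emit:" by a JSON object that holds its "fn" and its "kwargs". drive_tool: Moves the arm, as the interface text tells. Its arguments: {"type":"object","properties":{"series":{"type":"array"},"gripper":{"type":"number"},"force":{"type":"number"}},"required":["series"]}

```bash
ls; mkdir -p pics; python3 - <<'E'
from cell import arm
import cv2,pickle
print(arm.state())
for n in ("top","side"):
    p=arm.read_camera(n); cv2.imwrite(f"pics/{n}0.png",p["frame"])
    pickle.dump(p,open(f"pics/{n}0.pkl","wb"))
    print(n,p["camera_matrix"].tolist(),p["R"],p["t"])
    for l in ["charcoal_block","tin_small","ring_clamp","tin_large","bur_stand","soldering_tray","setting_tray","tin_mid","flux_jar","doming_block"]:
        print(l,[(round(d["conf"],2),[round(v) for v in d["rect"]]) for d in arm.spot_in(l,p)])
E
```

```text
pics
{'time': 0.0, 'joints': array([ 1.00891399e+00,  8.79791703e-02,  1.37232742e+00,  1.84131247e-05,
        1.68358169e+00, -1.03096062e-01]), 'qd': array([ 1.15769937e-03,  6.94543922e-04, -1.21525951e-03, -1.79418000e-03,
        6.22790231e-05, -8.32031658e-04]), 'effort': array([-2.50534147e-03, -3.51868308e+01, -3.13269103e+01, -2.97291426e-04,
        1.08161484e-02, -1.27795758e-05]), 'tool_pos': array([0.24332166, 0.49273127, 0.25208874]), 'orientation': array([ 2.27385452e-01,  9.73804158e-01, -1.08196530e-03, -3.83291165e-04]), 'wrist_force': array([0.15443524, 0.38187709, 0.0667917 ]), 'ft_torque': array([-0.00061554,  0.0039206 , -0.01122958]), 'finger_force': 0.0, 'gripper_width': 0.08528972358277863}
top [[406.3999549980341, 0.0, 273.8636815953382], [0.0, 406.3999549980341, 203.36054544156298], [0.0, 0.0, 1.0]] [[-0.02727269 -0.99962729  0.00121494]
 [-0.99581487  0.02706258 -0.08729464]
 [ 0.08722923 -0.00359062 -0.9961818 ]] [0.01845317 0.55419894 0.73752875]
charcoal_block [(0.79, [212, 141, 46, 38])]
tin_small [(0.83, [215, 211, 14, 19]), (0.78, [153, 165, 17, 1
[... 496 characters left out ...]
 380.8747423501737, 209.1835235503037], [0.0, 0.0, 1.0]] [[-0.94695698 -0.32121114 -0.00979217]
 [-0.20578937  0.62952454 -0.74923267]
 [ 0.24682629 -0.70747598 -0.66223449]] [0.52581544 0.12391431 0.60748985]
charcoal_block [(0.77, [194, 239, 58, 51])]
tin_small [(0.78, [180, 294, 25, 23]), (0.59, [266, 257, 17, 18])]
ring_clamp [(0.92, [247, 166, 32, 38])]
tin_large [(0.75, [337, 227, 36, 34])]
bur_stand [(0.71, [305, 173, 24, 28])]
soldering_tray [(0.98, [280, 363, 140, 113])]
setting_tray [(0.78, [349, 144, 87, 51]), (0.62, [337, 227, 36, 35])]
tin_mid [(0.71, [357, 189, 20, 21]), (0.63, [281, 364, 139, 113])]
flux_jar [(0.9, [284, 205, 23, 30])]
doming_block [(0.65, [327, 264, 45, 42])]
```

```bash
python3 - <<'E'
import cv2
f=cv2.imread("pics/top0.png"); cv2.imwrite("pics/top0c.png",cv2.resize(f[100:340,80:500],(800,457),interpolation=cv2.INTER_CUBIC))
E
```

```text
(no output)
```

View pics/top0c.png

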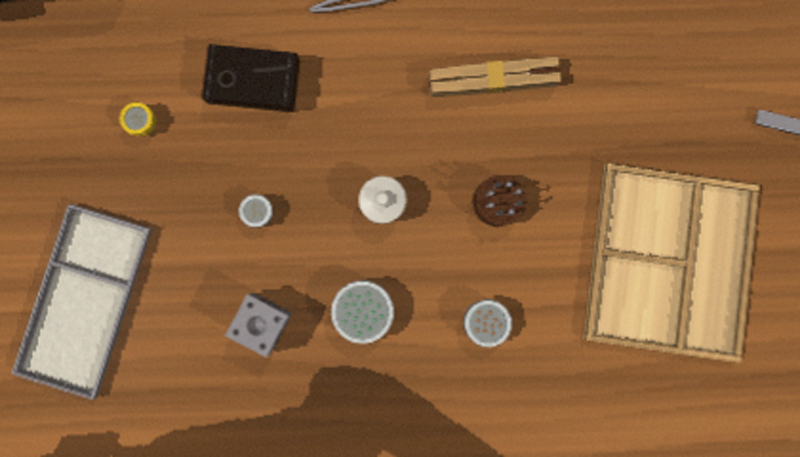

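View pics/side0.png

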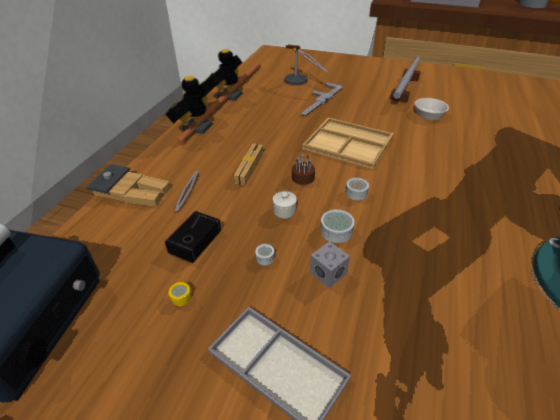

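The silver tin at top-image (215,211) is tin_small, because the one at (153,165) is the yellow look-alike. The soldering tray is on the left with its long bay toward the robot. The setting tray is on the right with its long bay outermost.

```bash
cat > h.py <<'E'
import numpy as np,cv2,pickle
def w(p,uv,z):
    u=cv2.undistortPoints(np.array(uv,float).reshape(-1,1,2),p["camera_matrix"],np.array(p["distortion"]))[:,0]
    R=np.array(p["R"]);C=-R.T@np.array(p["t"]); d=np.c_[u,np.ones(len(u))]@R
    return C+d*((z-C[2])/d[:,2])[:,None]
def px(p,X):
    return cv2.projectPoints(np.array(X,float).reshape(-1,1,3),cv2.Rodrigues(np.array(p["R"]))[0],np.array(p["t"],float),p["camera_matrix"],np.array(p["distortion"]))[0][:,0]
E
python3 - <<'E'
from h import *
p=pickle.load(open("pics/top0.pkl","rb")); R=p["R"]; print("C",-R.T@p["t"],p["distortion"])
c=lambda a:np.array(a,float)/1.90476+[79.75,99.75]
def show(n,a,z):
    X=w(p,c(a),z)*1000; print(n,X[:,:2].round(0).tolist(),"mean",X.mean(0).round(1)[:2])
    if len(X)==4:
        for i in range(4):
            e=X[(i+1)%4]-X[i]; print("   len %.0f ang %.1f"%(np.hypot(*e[:2]),np.degrees(np.arctan2(e[1],e[0]))))
show("sold",[(69,205),(150,228),(95,398),(13,372)],.014)
show("set",[(607,163),(761,185),(742,360),(585,341)],.013)
show("ts",[(255,209)],.02);show("tl",[(362,311)],.028);show("bur",[(503,200)],.022);show("tm",[(488,322)],.024)
show("char",[(209,45),(298,53),(293,108),(205,100)],.03)
show("clamp",[(430,70),(558,58),(561,80),(431,94)],.024)
# segment circles in full res for check
f=p["frame"]
for n in [("ts",215,211,14),("tl",270,264,24),("bur",344,205,20)]:
    pass
E
```

```text
C [0.48804875 0.00609642 0.7830689 ] [-0.01749465  0.          0.          0.          0.        ]
sold [[556.0, 304.0], [531.0, 223.0], [366.0, 277.0], [393.0, 358.0]] mean [461.3 290.5]
   len 85 ang -107.2
   len 174 ang 161.7
   len 85 ang 71.5
   len 172 ang -18.5
set [[584.0, -236.0], [557.0, -390.0], [385.0, -359.0], [408.0, -205.0]] mean [ 483.3 -297.5]
   len 157 ang -99.7
   len 175 ang 169.8
   len 156 ang 81.5
   len 179 ang -10.0
ts [[546.0, 117.0]] mean [546.4 117. ]
tl [[444.0, 14.0]] mean [444.1  13.9]
bur [[548.0, -128.0]] mean [ 548.5 -128.1]
tm [[430.0, -108.0]] mean [ 429.9 -108.2]
char [[710.0, 159.0], [700.0, 71.0], [645.0, 77.0], [655.0, 163.0]] mean [677.4 117.5]
   len 89 ang -96.8
   len 56 ang 173.8
   len 87 ang 83.2
   len 56 ang -4.5
clamp [[681.0, -60.0], [690.0, -189.0], [667.0, -191.0], [656.0, -60.0]] mean [ 673.3 -125.2]
   len 129 ang -86.0
   len 23 ang -175.2
   len 131 ang 94.7
   len 24 ang 0.4
```

```bash
python3 - <<'E'
import cv2
f=cv2.imread("pics/top0.png")
a=cv2.resize(f[110:175,180:260],None,fx=5,fy=5,interpolation=cv2.INTER_CUBIC)
b=cv2.resize(f[110:175,300:380],None,fx=5,fy=5,interpolation=cv2.INTER_CUBIC)
c=cv2.resize(f[185:250,190:270],None,fx=5,fy=5,interpolation=cv2.INTER_CUBIC)
import numpy as np
cv2.imwrite("pics/crops.png",np.vstack([np.hstack([a,b])])[:, :800])
cv2.imwrite("pics/ts.png",c)
E
```

```text
(no output)
```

View pics/crops.png

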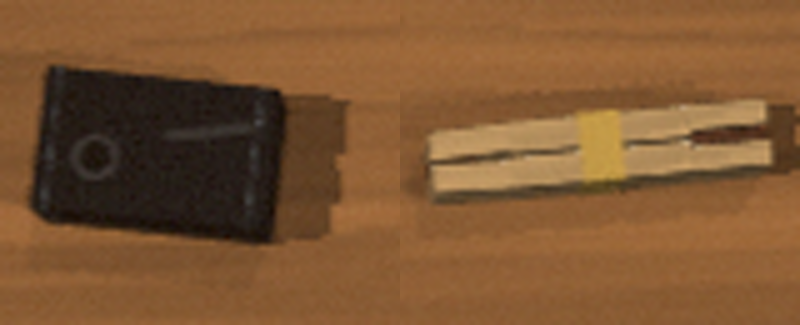

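View pics/ts.png

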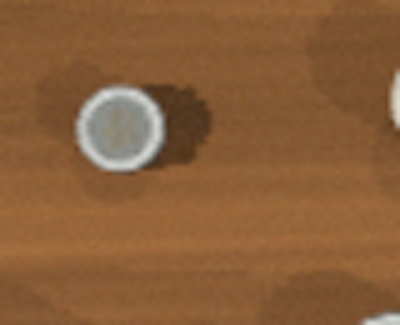

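The crops confirm the choice: the silver-rimmed tin at (214,211) is about 31 mm across. They also show the charcoal block and the clamp with its ferrule in the middle. Next I'll plan the moves.

```bash
cat > plan.py <<'E'
import numpy as np
from scipy.spatial.transform import Rotation as Ro
def start(s):
    y=Ro.from_quat(s["orientation"]).as_matrix()[:,1]
    return list(np.array(s["tool_pos"])*1000)+[np.degrees(np.arctan2(y[1],y[0]))]
def plan(cur,wps,step=42,turn=7.5):
    """cur=[x,y,z mm,psi deg]; wps list of (name,x,y,z,psi); prints rows for the tool (psi=world angle of tool y, taken mod 180)"""
    cur=np.array(cur,float)
    for n,*t in wps:
        t=np.array(t,float)
        t[3]=cur[3]+(t[3]-cur[3]+90)%180-90
        N=int(max(1,np.ceil(np.linalg.norm(t[:3]-cur[:3])/step),np.ceil(abs(t[3]-cur[3])/turn)))
        rows=[]
        for i in range(N):
            d=(t-cur)/(N-i); a=np.radians(cur[3]); tx=np.array([-np.sin(a),np.cos(a)]);ty=np.array([np.cos(a),np.sin(a)])
            # tool z down, y at psi -> x = y cross z
            r=[round(d[:2]@tx/10,1),round(d[:2]@ty/10,1),round(-d[2]/10,1),round(-d[3],1)]
            cur[:2]+=10*(r[0]*tx+r[1]*ty);cur[2]-=10*r[2];cur[3]-=r[3]
            rows.append(r)
        print(n,N,"->",cur.round(1).tolist())
        for k in range(0,N,5): print("  ",", ".join(f"{a:g},{b:g},{c:g},0,0,{d:g}" for a,b,c,d in rows[k:k+5]))
    return cur
E
python3 - <<'E'
from cell import arm
from plan import *
s=start(arm.state());print(s, Ro.from_quat(arm.state()["orientation"]).as_matrix().round(3).tolist())
plan(s,[("hover char",677.4,117.5,150,-6.8)])
E
```

```text
[np.float64(243.57940682745135), np.float64(493.14471594723074), np.float64(253.35909517859517), np.float64(63.71499828766459)] [[-0.897, 0.443, 0.0], [0.443, 0.897, 0.0], [0.0, 0.0, -1.0]]
hover char 14 -> [677.3, 117.4, 150.4, -6.8]
   -4,-1,0.7,0,0,5, -4,-0.7,0.7,0,0,5, -4.1,-0.3,0.7,0,0,5, -4.1,0,0.7,0,0,5, -4.1,0.4,0.8,0,0,5.1
   -4,0.7,0.7,0,0,5, -4,1.1,0.8,0,0,5.1, -3.8,1.4,0.7,0,0,5, -3.7,1.8,0.8,0,0,5.1, -3.5,2.1,0.7,0,0,5
   -3.3,2.4,0.8,0,0,5.1, -3.1,2.7,0.7,0,0,5, -2.9,2.9,0.8,0,0,5.1, -2.6,3.2,0.7,0,0,5
```

Emit:
{"fn": "drive_tool", "kwargs": {"series": [-4, -1, 0.7, 0, 0, 5, -4, -0.7, 0.7, 0, 0, 5, -4.1, -0.3, 0.7, 0, 0, 5, -4.1, 0, 0.7, 0, 0, 5, -4.1, 0.4, 0.8, 0, 0, 5.1], "gripper": 0.8, "force": 40}}

```text
time: 1.6
tool_pos: [0.4, 0.358, 0.2174]
orientation: [0.435, 0.9, 0.0, 0.0]
wrist_force: [1.0, -0.1, -0.1]
gripper_width: 0.0769
finger_force: 0.0
```

Emit:
{"fn": "drive_tool", "kwargs": {"series": [-4, 0.7, 0.7, 0, 0, 5, -4, 1.1, 0.8, 0, 0, 5.1, -3.8, 1.4, 0.7, 0, 0, 5, -3.7, 1.8, 0.8, 0, 0, 5.1, -3.5, 2.1, 0.7, 0, 0, 5]}}

```text
time: 2.1
tool_pos: [0.5544, 0.2236, 0.18]
orientation: [0.621, 0.784, 0.0, -0.0]
wrist_force: [0.7, 0.0, 0.6]
gripper_width: 0.0769
finger_force: 0.0
```

Emit:
{"fn": "drive_tool", "kwargs": {"series": [-3.3, 2.4, 0.8, 0, 0, 5.1, -3.1, 2.7, 0.7, 0, 0, 5, -2.9, 2.9, 0.8, 0, 0, 5.1, -2.6, 3.2, 0.7, 0, 0, 5, 0, 0, 0, 0, 0, 0]}}

```text
time: 2.6
tool_pos: [0.6796, 0.1127, 0.1472]
orientation: [0.75, 0.662, -0.002, 0.0]
wrist_force: [-0.4, 0.9, -1.1]
gripper_width: 0.0768
finger_force: 0.0
```

```bash
python3 - <<'E'
from cell import arm
from plan import *
from h import *
s=arm.state(); print(s["time"],start(s),s["gripper_width"],s["wrist_force"])
a=arm.read_camera("wrist");b=arm.read_camera("side")
pickle.dump((a,b),open("pics/1.pkl","wb"))
cv2.imwrite("pics/1.png",np.hstack([cv2.resize(a["frame"],(400,300)),cv2.resize(b["frame"][60:310,120:453],(400,300))]))
print(a["R"].round(3).tolist(),(-a["R"].T@a["t"]).round(3),[(d["conf"],d["rect"]) for d in arm.spot_in("charcoal_block",a)])
E
```

```text
2.6 [np.float64(679.5817074804694), np.float64(112.69744649118404), np.float64(147.18748028755167), np.float64(-7.167429716156763)] 0.0768062321721152 [-0.40766348  0.93440502 -1.07206504]
[[0.992, -0.124, -0.003], [-0.117, -0.943, 0.31], [-0.041, -0.308, -0.951]] [0.69  0.19  0.267] [(0.96, [280.3, 196.6, 67.2, 105.4])]
```

View pics/1.png

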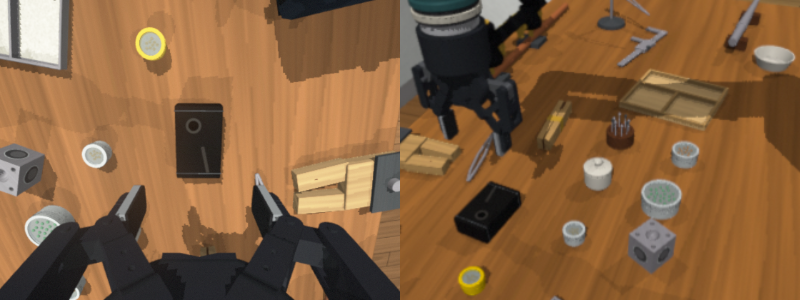

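```bash
python3 - <<'E'
from h import *
a,b=pickle.load(open("pics/1.pkl","rb"))
print(w(a,[(280.3,196.6)],.02)*1000, w(a,[(280.3,196.6)],.03)*1000)
# otsu of dark block
f=cv2.cvtColor(a["frame"],cv2.COLOR_BGR2GRAY)[130:260,230:335]; m=(f<60).astype(np.uint8)
n,l,st,c=cv2.connectedComponentsWithStats(m); i=1+np.argmax(st[1:,4]); cn=cv2.findContours((l==i).astype(np.uint8),0,1)[0][0]
r=cv2.minAreaRect(cn); bx=cv2.boxPoints(r)+[230,130]; print(st[i],bx.round(1).tolist()); print((w(a,bx,.025)*1000).round(1).tolist())
T=[680,113]
for z in (.10,.11,.12,.13,.14):
    print(z,px(a,[[.680-.0384,.113,z],[.680+.0384,.113,z]]).round(0).tolist(), px(b,[[.68,.113,z]]).round(0).tolist())
print("block from side", b["frame"].shape)
cv2.imwrite("pics/2.png",cv2.resize(a["frame"][120:380,130:430],(800,693))[:600])
E
```

```text
[[682.95246089 120.78933007  20.        ]] [[683.25087216 123.60794318  30.        ]]
[  15   26   67   86 4966] [[245.0, 156.0], [311.0, 156.0], [311.0, 241.0], [245.0, 241.0]]
[[658.5, 160.3, 25.0], [712.4, 153.6, 25.0], [705.6, 77.4, 25.0], [646.3, 84.7, 25.0]]
0.1 [[218.0, 251.0], [339.0, 237.0]] [[189.0, 197.0]]
0.11 [[214.0, 258.0], [342.0, 244.0]] [[188.0, 193.0]]
0.12 [[211.0, 266.0], [346.0, 251.0]] [[187.0, 188.0]]
0.13 [[207.0, 276.0], [350.0, 260.0]] [[185.0, 183.0]]
0.14 [[202.0, 286.0], [355.0, 270.0]] [[184.0, 178.0]]
block from side (420, 560, 3)
```

View pics/2.png

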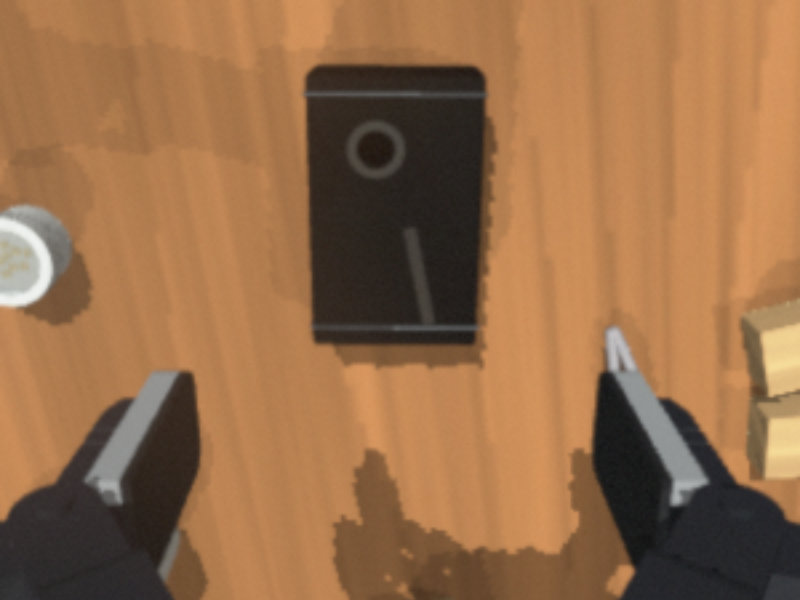

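```bash
python3 - <<'E'
from h import *
a,b=pickle.load(open("pics/1.pkl","rb"))
for z in (.12,.125,.13,.135,.14,.145):
    for y in (.113,.124): print(z,y,px(a,[[.6796-.0384-(y-.113)*-.125,y,z],[.6796+.0384+(y-.113)*.125,y,z]]).round(0).tolist())
E
```

```text
0.12 0.113 [[210.0, 266.0], [345.0, 251.0]]
0.12 0.124 [[208.0, 249.0], [347.0, 233.0]]
0.125 0.113 [[208.0, 271.0], [347.0, 256.0]]
0.125 0.124 [[206.0, 253.0], [349.0, 237.0]]
0.13 0.113 [[206.0, 276.0], [349.0, 260.0]]
0.13 0.124 [[204.0, 257.0], [351.0, 241.0]]
0.135 0.113 [[204.0, 281.0], [352.0, 265.0]]
0.135 0.124 [[202.0, 262.0], [353.0, 245.0]]
0.14 0.113 [[201.0, 286.0], [354.0, 270.0]]
0.14 0.124 [[199.0, 267.0], [356.0, 249.0]]
0.145 0.113 [[199.0, 292.0], [356.0, 275.0]]
0.145 0.124 [[197.0, 272.0], [358.0, 254.0]]
```

The wrist view shows the block aligned with the fingers. With the gripper open, the tips sit about 9 mm ahead of the TCP, so the quoted 22 mm is for the closed gripper.

```bash
python3 - <<'E'
from cell import arm
from plan import *
s=start(arm.state());print(np.round(s,1))
c=plan(s,[("down",680,119.5,34,-6.8)],step=30)
c=plan(c,[("up",680,119.5,110,-6.8),("over",433.3,299.8,100,71.7)],step=40)
c=plan(c,[("dn",433.3,299.8,37.5,71.7)],step=20)
E
```

```text
[677.1 117.6 149.9  -6.8]
down 4 -> [680.3, 119.2, 33.9, -6.8]
   0.1,0.1,2.9,0,0,0, 0,0.1,2.9,0,0,0, 0.1,0,2.9,0,0,0, 0,0.1,2.9,0,0,0
up 2 -> [680.3, 119.2, 109.9, -6.8]
   0,-0,-3.8,0,0,0, 0,-0,-3.8,0,0,0
over 11 -> [433.9, 300.0, 99.9, 71.7]
   1.4,-2.4,0.1,0,0,-7.1, 1.7,-2.2,0.1,0,0,-7.1, 1.9,-2,0.1,0,0,-7.1, 2.1,-1.8,0.1,0,0,-7.1, 2.4,-1.5,0.1,0,0,-7.2
   2.5,-1.2,0.1,0,0,-7.1, 2.6,-0.9,0.1,0,0,-7.2, 2.7,-0.5,0.1,0,0,-7.1, 2.8,-0.2,0.1,0,0,-7.2, 2.8,0.2,0,0,0,-7.1
   2.7,0.6,0.1,0,0,-7.2
dn 4 -> [433.0, 300.3, 37.9, 71.7]
   0,-0,1.6,0,0,0, 0,-0,1.5,0,0,0, 0,-0,1.6,0,0,0, 0.1,-0,1.5,0,0,0
```

Emit:
{"fn": "drive_tool", "kwargs": {"series": [0.1, 0.1, 2.9, 0, 0, 0, 0, 0.1, 2.9, 0, 0, 0, 0.1, 0, 2.9, 0, 0, 0, 0, 0.1, 2.9, 0, 0, 0, 0, 0, 0, 0, 0, 0]}}

```text
time: 3.25
tool_pos: [0.6762, 0.1203, 0.0294]
orientation: [0.747, 0.665, -0.004, -0.003]
wrist_force: [-1.3, -0.3, -0.7]
gripper_width: 0.0767
finger_force: 0.0
```

Emit:
{"fn": "drive_tool", "kwargs": {"series": [0, 0, 0, 0, 0, 0, 0, 0, 0, 0, 0, 0, 0, 0, 0, 0, 0, 0, 0, 0, 0, 0, 0, 0, 0, 0, 0, 0, 0, 0], "gripper": -1, "force": 40}}

```text
time: 3.75
tool_pos: [0.682, 0.1194, 0.0373]
orientation: [0.748, 0.664, 0.002, 0.001]
wrist_force: [-0.6, 1.5, 6.7]
gripper_width: 0.0537
finger_force: 44.6
```

Emit:
{"fn": "drive_tool", "kwargs": {"series": [0, 0, -1.8, 0, 0, 0, 0, 0, -2.8, 0, 0, 0, 0, 0, -3, 0, 0, 0, 0, 0, 0, 0, 0, 0]}}

```text
time: 4.15
tool_pos: [0.6836, 0.1191, 0.1168]
orientation: [0.748, 0.664, 0.004, 0.003]
wrist_force: [0.7, -0.2, -0.2]
gripper_width: 0.0541
finger_force: 43.9
```

```bash
python3 - <<'E'
from cell import arm
from plan import *
from h import *
a=arm.read_camera("wrist");a=arm.read_camera("wrist")
cv2.imwrite("pics/3.png",a["frame"])
s=arm.state();print(s["time"],np.round(start(s),1),s["wrist_force"].round(1),s["qd"].round(3))
E
```

```text
4.25 [681.  118.9 111.3  -6.8] [ 0.5 -0.5 -1.7] [-0.     0.032  0.049  0.002  0.002 -0.001]
```

View pics/3.png

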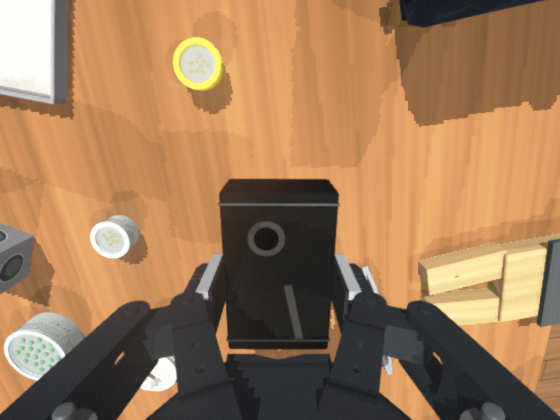

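```bash
python3 - <<'E'
from cell import arm
from plan import *
from h import *
a=arm.read_camera("wrist")
print((w(a,[(279,205),(279,341)],.107)*1000).round(1))
s=start(arm.state());print(np.round(s,1))
E
```

```text
[[686.7 157.9 107. ]
 [677.9  83.  107. ]]
[680.  118.9 109.4  -6.8]
```

The block is held level and centred to about 2 mm, so I'll carry it to the long bay.

Emit:
{"fn": "drive_tool", "kwargs": {"series": [1.4, -2.4, 0.1, 0, 0, -7.1, 1.7, -2.2, 0.1, 0, 0, -7.1, 1.9, -2, 0.1, 0, 0, -7.1, 2.1, -1.8, 0.1, 0, 0, -7.1, 2.4, -1.5, 0.1, 0, 0, -7.2]}}

```text
time: 4.8
tool_pos: [0.5661, 0.2016, 0.1024]
orientation: [0.507, 0.862, -0.002, -0.002]
wrist_force: [-0.3, 0.9, -0.5]
gripper_width: 0.0536
finger_force: 43.9
```

Emit:
{"fn": "drive_tool", "kwargs": {"series": [2.5, -1.2, 0.1, 0, 0, -7.1, 2.6, -0.9, 0.1, 0, 0, -7.2, 2.7, -0.5, 0.1, 0, 0, -7.1, 2.8, -0.2, 0.1, 0, 0, -7.2, 2.8, 0.2, 0, 0, 0, -7.1]}}

```text
time: 5.3
tool_pos: [0.4536, 0.2826, 0.0986]
orientation: [0.218, 0.976, -0.001, -0.002]
wrist_force: [0.2, 0.3, -0.6]
gripper_width: 0.0542
finger_force: 43.9
```

Emit:
{"fn": "drive_tool", "kwargs": {"series": [2.7, 0.6, 0.1, 0, 0, -7.2, 0, 0, 0, 0, 0, 0, 0, 0, 0, 0, 0, 0, 0, 0, 0, 0, 0, 0]}}

```text
time: 5.7
tool_pos: [0.4343, 0.2992, 0.0993]
orientation: [0.16, 0.987, -0.001, -0.0]
wrist_force: [-0.1, 0.8, -0.4]
gripper_width: 0.0541
finger_force: 43.9
```

```bash
python3 - <<'E'
from cell import arm
from plan import *
from h import *
a=arm.read_camera("wrist");b=arm.read_camera("side")
f=a["frame"].copy()
s=arm.state();print(s["time"],np.round(start(s),1),s["wrist_force"].round(1),s["gripper_width"])
# overlay estimated tray outer and bay outlines
th=np.radians(-18.3);U=np.array([np.cos(th),np.sin(th)]);V=np.array([-U[1],U[0]]);c=np.array([.4613,.2905])
for (cx,cy,lx,ly,z) in [(0,0,.175,.084,.014),(-.0295,0,.110,.078,.014),(.0565,0,.056,.078,.014)]:
    P=[np.r_[c+(cx+i*lx/2)*U+(cy+j*ly/2)*V,z] for i,j in((-1,-1),(1,-1),(1,1),(-1,1))]
    for im,p in((f,a),):
        cv2.polylines(im,[px(p,P).round().astype(int)],True,(0,0,255),1)
cv2.imwrite("pics/4.png",f)
E
```

```text
5.8 [434.8 299.2  99.8  71.6] [-0.1 -0.1 -0.9] 0.053684930182523086
```

View pics/4.png

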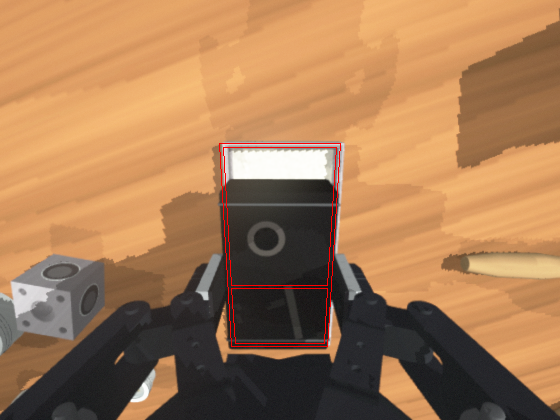

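The overlay fits the tray to about 2 mm, so I'll lower the block.

Emit:
{"fn": "drive_tool", "kwargs": {"series": [0, 0, 2, 0, 0, 0, 0, 0, 2, 0, 0, 0, 0, 0, 1.2, 0, 0, 0, 0, 0, 0.5, 0, 0, 0, 0, 0, 0.3, 0, 0, 0]}}

```text
time: 6.3
tool_pos: [0.4343, 0.2995, 0.0402]
orientation: [0.159, 0.987, -0.0, -0.0]
wrist_force: [-5.1, -4.5, 11.5]
gripper_width: 0.0538
finger_force: 45.2
```

Emit:
{"fn": "drive_tool", "kwargs": {"series": [0, 0, 0.2, 0, 0, 0, 0, 0, 0.1, 0, 0, 0, 0, 0, 0, 0, 0, 0, 0, 0, 0, 0, 0, 0]}}

```text
time: 6.7
tool_pos: [0.4353, 0.3003, 0.0402]
orientation: [0.159, 0.987, 0.001, 0.001]
wrist_force: [-2.5, -2.2, 7.7]
gripper_width: 0.0539
finger_force: 44.7
```

Emit:
{"fn": "drive_tool", "kwargs": {"series": [0, 0, 0, 0, 0, 0, 0, 0, 0, 0, 0, 0, 0, 0, 0, 0, 0, 0], "gripper": 0.55}}

```text
time: 7.0
tool_pos: [0.4345, 0.3, 0.0376]
orientation: [0.159, 0.987, 0.0, 0.0]
wrist_force: [-0.7, 1.2, 0.1]
gripper_width: 0.0659
finger_force: 0.0
```

Emit:
{"fn": "drive_tool", "kwargs": {"series": [0, 0, -1, 0, 0, 0, 0, 0, -3, 0, 0, 0, 0, 0, -3, 0, 0, 0, 0, 0, 0, 0, 0, 0, 0, 0, 0, 0, 0, 0]}}

```text
time: 7.5
tool_pos: [0.4349, 0.3002, 0.1088]
orientation: [0.159, 0.987, 0.001, 0.001]
wrist_force: [-0.5, -0.4, 0.1]
gripper_width: 0.066
finger_force: 0.0
```

```bash
python3 - <<'E'
from cell import arm
from plan import *
from h import *
a=arm.read_camera("wrist")
cv2.imwrite("pics/5.png",a["frame"])
s=arm.state();print(s["time"],np.round(start(s),1),s["wrist_force"].round(1),s["gripper_width"])
c=plan(start(s),[("ts hover",546.4,117,105,71.7)],step=40)
c=plan(c,[("dn",546.4,117,32,71.7)],step=25)
E
```

```text
7.55 [434.  299.8 107.3  71.7] [-0.7 -0.6 -0.5] 0.06636837295175634
ts hover 6 -> [546.4, 117.3, 105.3, 71.7]
   -2.7,-2.3,0,0,0,0, -2.7,-2.3,0,0,0,0, -2.8,-2.3,0.1,0,0,0, -2.7,-2.3,0,0,0,0, -2.8,-2.3,0.1,0,0,0
   -2.7,-2.3,0,0,0,0
dn 3 -> [546.4, 117.3, 32.3, 71.7]
   -0,-0,2.4,0,0,0, -0,-0,2.5,0,0,0, -0,-0,2.4,0,0,0
```

View pics/5.png

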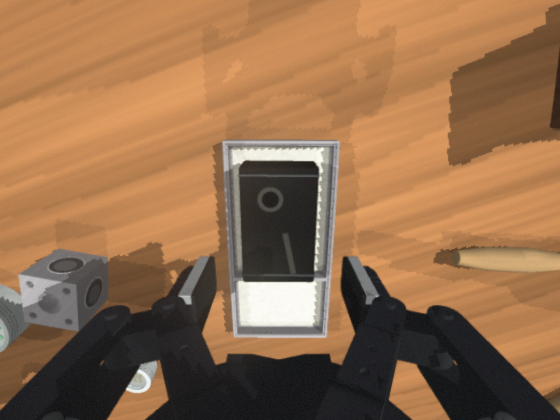

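```bash
python3 - <<'E'
from cell import arm
from plan import *
from h import *
a=arm.read_camera("wrist")
f=a["frame"].copy();g=f.copy()
th=np.radians(-18.3);U=np.array([np.cos(th),np.sin(th)]);V=np.array([-U[1],U[0]])
m=(cv2.cvtColor(f,cv2.COLOR_BGR2GRAY)<62)[150:300,231:328].astype(np.uint8)
m=cv2.morphologyEx(m,cv2.MORPH_OPEN,np.ones((7,7)))
ys,xs=np.where(m); print("dark rows",ys.min()+150,ys.max()+150,"cols",xs.min()+231,xs.max()+231)
c=np.array([.434,.2998])
for z,col in((.033,(0,255,0)),(.003,(0,0,255))):
    P=[np.r_[c+i*.045*U+j*.0275*V,z] for i,j in((-1,-1),(1,-1),(1,1),(-1,1))]
    q=px(a,P);print(q.round(0).tolist()); cv2.polylines(g,[q.round().astype(int)],True,col,1)
cv2.imwrite("pics/6.png",cv2.resize(g[130:350,200:360],(580,798))[:600])
E
```

```text
dark rows 163 276 cols 241 318
[[238.0, 166.0], [243.0, 283.0], [315.0, 283.0], [320.0, 166.0]]
[[243.0, 159.0], [247.0, 264.0], [311.0, 264.0], [315.0, 159.0]]
```

View pics/6.png

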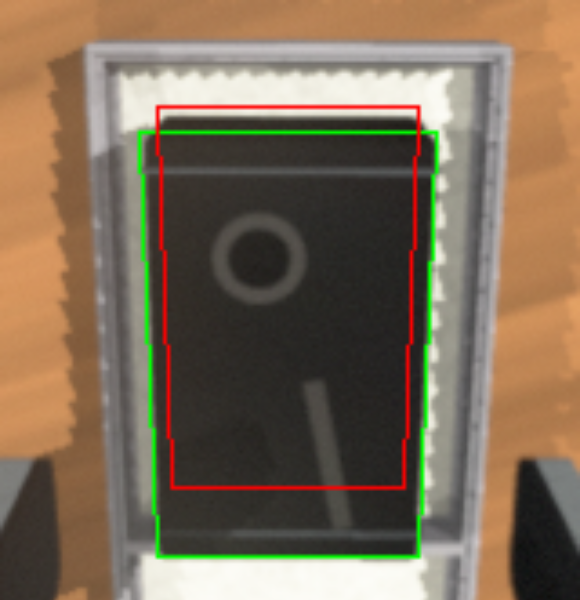

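The block lies flat on the long-bay floor: the modelled top face matches its outline at rows 166–283. On to the small tin.

Emit:
{"fn": "drive_tool", "kwargs": {"series": [-2.7, -2.3, 0, 0, 0, 0, -2.7, -2.3, 0, 0, 0, 0, -2.8, -2.3, 0.1, 0, 0, 0, -2.7, -2.3, 0, 0, 0, 0, -2.8, -2.3, 0.1, 0, 0, 0], "gripper": 0.5}}

```text
time: 8.1
tool_pos: [0.5277, 0.1463, 0.1036]
orientation: [0.159, 0.987, -0.0, -0.002]
wrist_force: [0.4, 1.0, -0.6]
gripper_width: 0.0638
finger_force: 0.0
```

Emit:
{"fn": "drive_tool", "kwargs": {"series": [-2.7, -2.3, 0, 0, 0, 0, 0, 0, 0, 0, 0, 0, 0, 0, 0, 0, 0, 0]}}

```text
time: 8.4
tool_pos: [0.5458, 0.1168, 0.1036]
orientation: [0.16, 0.987, -0.0, -0.002]
wrist_force: [-0.7, 0.7, -0.4]
gripper_width: 0.0638
finger_force: 0.0
```

```bash
python3 - <<'E'
from cell import arm
from plan import *
from h import *
a=arm.read_camera("wrist")
for d in arm.spot_in("tin_small",a): print(round(d["conf"],2),np.round(d["rect"]),(w(a,[d["rect"][:2]],.01)*1000).round(1))
cv2.imwrite("pics/7.png",a["frame"])
s=arm.state();s=start(s);print(arm.state()["time"],np.round(s,1),arm.state()["gripper_width"])
E
```

```text
0.8 [449. 280.  46.  38.] [[642.6 236.4  10. ]]
0.79 [279. 221.  45.  48.] [[547.5 116.7  10. ]]
8.5 [545.6 118.  104.2  71.7] 0.0640262959813073
```

View pics/7.png

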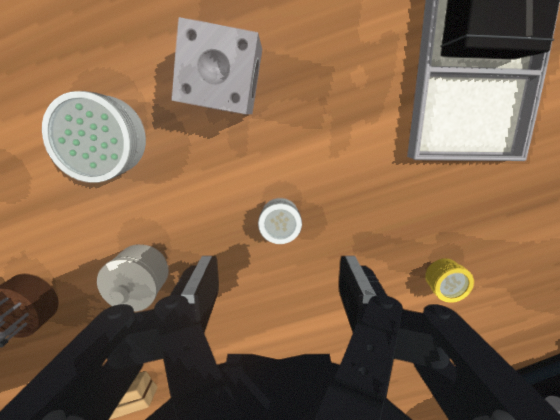

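The silver tin at (280,222) is centred below the fingers. The yellow one is at (450,282), well clear.

```bash
python3 - <<'E'
from plan import *
c=plan([547,117,30,71.7],[("up",547,117,95,71.7),("over",514.9,272.8,95,71.7)],step=40)
E
```

```text
up 2 -> [547.0, 117.0, 95.0, 71.7]
   0,0,-3.2,0,0,0, 0,0,-3.3,0,0,0
over 4 -> [515.3, 272.8, 95.0, 71.7]
   2,3.4,-0,0,0,0, 2,3.5,-0,0,0,0, 2,3.4,-0,0,0,0, 1.9,3.5,-0,0,0,0
```

Emit:
{"fn": "drive_tool", "kwargs": {"series": [0, 0, 2.5, 0, 0, 0, 0, 0, 2.5, 0, 0, 0, 0, 0, 1.5, 0, 0, 0, 0, 0, 0.7, 0, 0, 0, 0, 0, 0.3, 0, 0, 0]}}

```text
time: 9.0
tool_pos: [0.546, 0.118, 0.0296]
orientation: [0.158, 0.987, -0.0, -0.001]
wrist_force: [0.4, -0.1, -0.1]
gripper_width: 0.0641
finger_force: 0.0
```

Emit:
{"fn": "drive_tool", "kwargs": {"series": [0, 0, 0, 0, 0, 0, 0, 0, 0, 0, 0, 0, 0, 0, 0, 0, 0, 0, 0, 0, 0, 0, 0, 0, 0, 0, 0, 0, 0, 0], "gripper": -1, "force": 30}}

```text
time: 9.5
tool_pos: [0.5477, 0.1175, 0.0318]
orientation: [0.159, 0.987, 0.0, 0.001]
wrist_force: [0.8, -0.1, 5.1]
gripper_width: 0.03
finger_force: 30.0
```

Emit:
{"fn": "drive_tool", "kwargs": {"series": [0, 0, -1, 0, 0, 0, 0, 0, -2, 0, 0, 0, 0, 0, -2, 0, 0, 0, 0, 0, -1.5, 0, 0, 0, 0, 0, 0, 0, 0, 0]}}

```text
time: 10.0
tool_pos: [0.5482, 0.1175, 0.0983]
orientation: [0.159, 0.987, 0.001, 0.003]
wrist_force: [0.8, 0.2, 0.3]
gripper_width: 0.0303
finger_force: 29.7
```

Emit:
{"fn": "drive_tool", "kwargs": {"series": [2, 3.4, 0, 0, 0, 0, 2, 3.5, 0, 0, 0, 0, 2, 3.4, 0, 0, 0, 0, 1.9, 3.5, 0, 0, 0, 0, 0, 0, 0, 0, 0, 0]}}

```text
time: 10.5
tool_pos: [0.5128, 0.2773, 0.0941]
orientation: [0.156, 0.988, 0.001, -0.001]
wrist_force: [-0.2, -0.2, -0.6]
gripper_width: 0.0305
finger_force: 29.8
```

Emit:
{"fn": "drive_tool", "kwargs": {"series": [0, 0, 2, 0, 0, 0, 0, 0, 2, 0, 0, 0, 0, 0, 1.2, 0, 0, 0, 0, 0, 0.5, 0, 0, 0, 0, 0, 0.2, 0, 0, 0]}}

```text
time: 11.0
tool_pos: [0.5146, 0.2726, 0.0355]
orientation: [0.159, 0.987, -0.0, -0.001]
wrist_force: [0.3, -0.4, -0.4]
gripper_width: 0.0302
finger_force: 29.8
```

Emit:
{"fn": "drive_tool", "kwargs": {"series": [0, 0, 0.2, 0, 0, 0, 0, 0, 0.1, 0, 0, 0, 0, 0, 0, 0, 0, 0]}}

```text
time: 11.3
tool_pos: [0.5156, 0.2732, 0.0348]
orientation: [0.159, 0.987, 0.0, 0.001]
wrist_force: [-1.4, -1.1, 3.0]
gripper_width: 0.0307
finger_force: 30.2
```

Emit:
{"fn": "drive_tool", "kwargs": {"series": [0, 0, 0, 0, 0, 0, 0, 0, 0, 0, 0, 0, 0, 0, 0, 0, 0, 0], "gripper": -0.1}}

```text
time: 11.6
tool_pos: [0.5149, 0.2733, 0.0332]
orientation: [0.159, 0.987, 0.0, 0.0]
wrist_force: [-0.1, -0.1, 0.2]
gripper_width: 0.0385
finger_force: 0.0
```

Emit:
{"fn": "drive_tool", "kwargs": {"series": [0, 0, -1, 0, 0, 0, 0, 0, -3, 0, 0, 0, 0, 0, -3, 0, 0, 0, 0, 0, 0, 0, 0, 0, 0, 0, 0, 0, 0, 0]}}

```text
time: 12.1
tool_pos: [0.5156, 0.2735, 0.1049]
orientation: [0.159, 0.987, 0.001, 0.001]
wrist_force: [0.5, 0.2, -0.1]
gripper_width: 0.0384
finger_force: 0.0
```

```bash
python3 - <<'E'
from cell import arm
from plan import *
from h import *
a=arm.read_camera("wrist")
for d in arm.spot_in("tin_small",a): print(round(d["conf"],2),np.round(d["rect"]),(w(a,[d["rect"][:2]],.013)*1000).round(1))
cv2.imwrite("pics/8.png",a["frame"])
s=arm.state();s=start(s);print(arm.state()["time"],np.round(s,1),arm.state()["gripper_width"])
c=plan(s,[("clamp hover",673.3,-125,120,4.5)],step=42)
c=plan(c,[("dn",673.3,-125,37,4.5)],step=30)
E
```

```text
0.8 [278. 220.  44.  46.] [[515.9 273.1  13. ]]
0.71 [281. 344.  35.  26.] [[630.1 238.6  13. ]]
12.2 [514.1 272.9 102.2  71.7] 0.03852765916878353
clamp hover 11 -> [672.8, -124.7, 120.2, 4.5]
   -2.5,-3,-0.2,0,0,6.1, -2.8,-2.7,-0.2,0,0,6.1, -3.1,-2.4,-0.2,0,0,6.1, -3.3,-2,-0.1,0,0,6.1, -3.5,-1.7,-0.2,0,0,6.1
   -3.7,-1.3,-0.1,0,0,6.1, -3.8,-0.9,-0.2,0,0,6.1, -3.9,-0.5,-0.1,0,0,6.1, -3.9,-0.1,-0.2,0,0,6.1, -3.8,0.4,-0.1,0,0,6.2
   -3.8,0.7,-0.2,0,0,6.1
dn 3 -> [673.8, -124.6, 37.2, 4.5]
   -0,0,2.8,0,0,0, -0,0,2.8,0,0,0, -0,0.1,2.7,0,0,0
```

View pics/8.png

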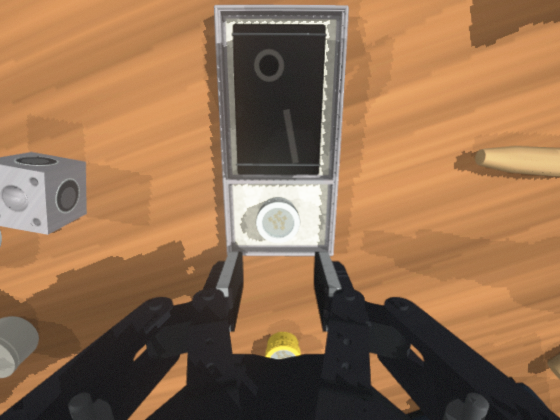

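The tin is in the short bay at (278,220) and the block beside it is flat. Next is the ring clamp.

Emit:
{"fn": "drive_tool", "kwargs": {"series": [-2.5, -3, -0.2, 0, 0, 6.1, -2.8, -2.7, -0.2, 0, 0, 6.1, -3.1, -2.4, -0.2, 0, 0, 6.1, -3.3, -2, -0.1, 0, 0, 6.1, -3.5, -1.7, -0.2, 0, 0, 6.1], "gripper": 0.3}}

```text
time: 12.7
tool_pos: [0.5861, 0.0909, 0.1102]
orientation: [0.415, 0.91, -0.001, -0.002]
wrist_force: [0.2, -0.1, 0.5]
gripper_width: 0.0557
finger_force: 0.0
```

Emit:
{"fn": "drive_tool", "kwargs": {"series": [-3.7, -1.3, -0.1, 0, 0, 6.1, -3.8, -0.9, -0.2, 0, 0, 6.1, -3.9, -0.5, -0.1, 0, 0, 6.1, -3.9, -0.1, -0.2, 0, 0, 6.1, -3.8, 0.4, -0.1, 0, 0, 6.2]}}

```text
time: 13.2
tool_pos: [0.659, -0.0898, 0.1172]
orientation: [0.641, 0.768, -0.001, -0.002]
wrist_force: [0.6, 0.7, 0.2]
gripper_width: 0.0555
finger_force: 0.0
```

Emit:
{"fn": "drive_tool", "kwargs": {"series": [-3.8, 0.7, -0.2, 0, 0, 6.1, 0, 0, 0, 0, 0, 0, 0, 0, 0, 0, 0, 0]}}

```text
time: 13.5
tool_pos: [0.6727, -0.125, 0.119]
orientation: [0.679, 0.734, -0.001, -0.002]
wrist_force: [-0.7, 0.3, -0.5]
gripper_width: 0.0555
finger_force: 0.0
```

```bash
python3 - <<'E'
from cell import arm
from plan import *
from h import *
arm.read_camera("wrist")
a=arm.read_camera("wrist")
for d in arm.spot_in("ring_clamp",a): print(round(d["conf"],2),np.round(d["rect"]),(w(a,[d["rect"][:2]],.02)*1000).round(1))
cv2.imwrite("pics/9.png",a["frame"])
pickle.dump(a,open("pics/9.pkl","wb"))
s=arm.state();s=start(s);print(arm.state()["time"],np.round(s,1),arm.state()["gripper_width"])
E
```

```text
0.66 [281. 214.  35. 160.] [[ 675.  -121.5   20. ]]
13.65 [ 672.8 -123.   120.3    4.6] 0.05533164045764606
```

View pics/9.png

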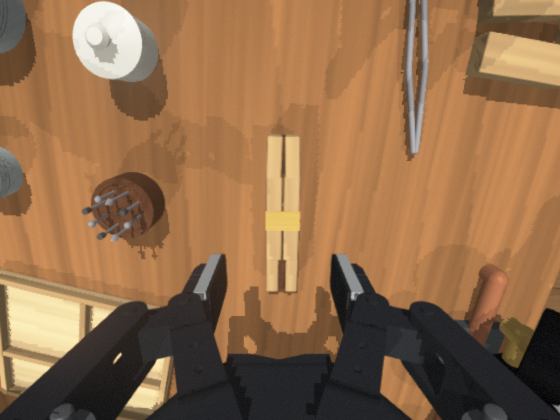

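```bash
python3 - <<'E'
from plan import *
from h import *
a=pickle.load(open("pics/9.pkl","rb"))
print((w(a,[(283,221.5),(283,135),(283,292)],.024)*1000).round(1))
c=plan([674.8,-124.6,110,4.5],[("over",475.4,-341.8,110,79.9)],step=40)
E
```

```text
[[ 676.8 -126.1   24. ]
 [ 671.2  -60.2   24. ]
 [ 682.3 -190.3   24. ]]
over 11 -> [476.0, -341.5, 110.0, 79.9]
   -1.8,-2,-0,0,0,-6.9, -1.6,-2.2,-0,0,0,-6.8, -1.3,-2.3,-0,0,0,-6.9, -1,-2.5,-0,0,0,-6.8, -0.7,-2.6,-0,0,0,-6.9
   -0.4,-2.6,-0,0,0,-6.8, -0.1,-2.7,-0,0,0,-6.9, 0.2,-2.7,-0,0,0,-6.9, 0.5,-2.6,-0,0,0,-6.8, 0.9,-2.5,-0,0,0,-6.9
   1.1,-2.4,-0,0,0,-6.8
```

Emit:
{"fn": "drive_tool", "kwargs": {"series": [0, 0.2, 2.8, 0, 0, 0, 0, 0, 2.8, 0, 0, 0, 0, 0, 2, 0, 0, 0, 0, 0, 0.7, 0, 0, 0, 0, 0, 0.3, 0, 0, 0]}}

```text
time: 14.15
tool_pos: [0.6748, -0.1229, 0.0343]
orientation: [0.678, 0.735, -0.0, -0.001]
wrist_force: [0.2, -0.2, 0.5]
gripper_width: 0.0555
finger_force: 0.0
```

Emit:
{"fn": "drive_tool", "kwargs": {"series": [0, 0, 0, 0, 0, 0, 0, 0, 0, 0, 0, 0, 0, 0, 0, 0, 0, 0, 0, 0, 0, 0, 0, 0, 0, 0, 0, 0, 0, 0], "gripper": -1, "force": 40}}

```text
time: 14.65
tool_pos: [0.6766, -0.1244, 0.0374]
orientation: [0.679, 0.734, 0.001, 0.001]
wrist_force: [-0.1, 1.0, 6.1]
gripper_width: 0.0247
finger_force: 42.1
```

Emit:
{"fn": "drive_tool", "kwargs": {"series": [0, 0, -1, 0, 0, 0, 0, 0, -2.5, 0, 0, 0, 0, 0, -2.5, 0, 0, 0, 0, 0, -1.6, 0, 0, 0, 0, 0, 0, 0, 0, 0]}}

```text
time: 15.15
tool_pos: [0.6771, -0.1248, 0.1151]
orientation: [0.679, 0.734, 0.001, 0.003]
wrist_force: [-0.5, -0.2, -0.3]
gripper_width: 0.0245
finger_force: 41.4
```

Emit:
{"fn": "drive_tool", "kwargs": {"series": [-1.8, -2, 0, 0, 0, -6.9, -1.6, -2.2, 0, 0, 0, -6.8, -1.3, -2.3, 0, 0, 0, -6.9, -1, -2.5, 0, 0, 0, -6.8, -0.7, -2.6, 0, 0, 0, -6.9]}}

```text
time: 15.65
tool_pos: [0.5823, -0.223, 0.1093]
orientation: [0.43, 0.903, -0.0, -0.002]
wrist_force: [0.2, -0.2, -1.3]
gripper_width: 0.025
finger_force: 41.4
```

Emit:
{"fn": "drive_tool", "kwargs": {"series": [-0.4, -2.6, 0, 0, 0, -6.8, -0.1, -2.7, 0, 0, 0, -6.9, 0.2, -2.7, 0, 0, 0, -6.9, 0.5, -2.6, 0, 0, 0, -6.8, 0.9, -2.5, 0, 0, 0, -6.9]}}

```text
time: 16.15
tool_pos: [0.4926, -0.3216, 0.1094]
orientation: [0.144, 0.99, 0.001, -0.001]
wrist_force: [0.2, -0.0, -0.3]
gripper_width: 0.0246
finger_force: 41.4
```

Emit:
{"fn": "drive_tool", "kwargs": {"series": [1.1, -2.4, 0, 0, 0, -6.8, 0, 0, 0, 0, 0, 0, 0, 0, 0, 0, 0, 0]}}

```text
time: 16.45
tool_pos: [0.4759, -0.3409, 0.1099]
orientation: [0.089, 0.996, 0.001, -0.001]
wrist_force: [0.7, 0.2, -1.0]
gripper_width: 0.0244
finger_force: 41.4
```

```bash
python3 - <<'E'
from cell import arm
from plan import *
from h import *
arm.read_camera("wrist");a=arm.read_camera("wrist")
f=a["frame"].copy()
s=arm.state();print(s["time"],np.round(start(s),1),s["wrist_force"].round(1),s["gripper_width"])
th=np.radians(-10.1);U=np.array([np.cos(th),np.sin(th)]);V=np.array([-U[1],U[0]]);c=np.array([.4833,-.2975])
for (cx,cy,lx,ly,z) in [(0,0,.178,.154,.013),(0,-.045,.166,.052,.013),(-.043,.029,.08,.084,.013),(.043,.029,.08,.084,.013)]:
    P=[np.r_[c+(cx+i*lx/2)*U+(cy+j*ly/2)*V,z] for i,j in((-1,-1),(1,-1),(1,1),(-1,1))]
    cv2.polylines(f,[px(a,P).round().astype(int)],True,(0,0,255),1)
cv2.imwrite("pics/10.png",f)
E
```

```text
16.55 [ 476.8 -340.3  110.4   79.9] [ 0.6  0.9 -0.7] 0.02468002875304104
```

View pics/10.png

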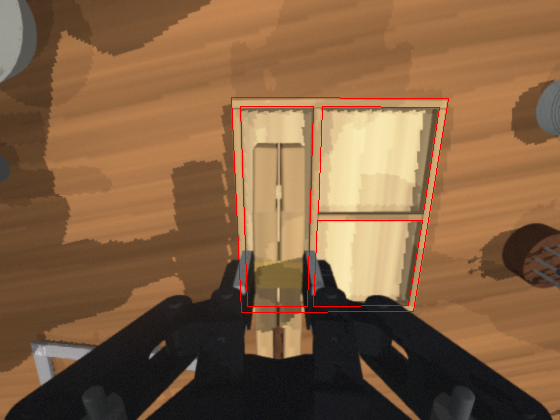

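The overlay fits and the clamp lines up with the long bay. Lowering it now.

Emit:
{"fn": "drive_tool", "kwargs": {"series": [0, 0, 2.5, 0, 0, 0, 0, 0, 2.3, 0, 0, 0, 0, 0, 1.3, 0, 0, 0, 0, 0, 0.5, 0, 0, 0, 0, 0, 0.3, 0, 0, 0]}}

```text
time: 17.05
tool_pos: [0.4771, -0.3407, 0.042]
orientation: [0.088, 0.996, 0.0, -0.0]
wrist_force: [0.4, 0.6, -0.0]
gripper_width: 0.025
finger_force: 41.4
```

Emit:
{"fn": "drive_tool", "kwargs": {"series": [0, 0, 0.2, 0, 0, 0, 0, 0, 0.1, 0, 0, 0, 0, 0, 0, 0, 0, 0]}}

```text
time: 17.35
tool_pos: [0.4775, -0.3415, 0.0414]
orientation: [0.088, 0.996, -0.0, 0.001]
wrist_force: [-2.5, 2.6, 6.2]
gripper_width: 0.0247
finger_force: 42.0
```

Emit:
{"fn": "drive_tool", "kwargs": {"series": [0, 0, 0, 0, 0, 0, 0, 0, 0, 0, 0, 0, 0, 0, 0, 0, 0, 0], "gripper": -0.1}}

```text
time: 17.65
tool_pos: [0.4768, -0.3414, 0.0393]
orientation: [0.088, 0.996, -0.0, 0.0]
wrist_force: [0.3, -0.2, 0.5]
gripper_width: 0.0386
finger_force: 0.0
```

Emit:
{"fn": "drive_tool", "kwargs": {"series": [0, 0, -1, 0, 0, 0, 0, 0, -3, 0, 0, 0, 0, 0, -3, 0, 0, 0, 0, 0, -1, 0, 0, 0, 0, 0, 0, 0, 0, 0]}}

```text
time: 18.15
tool_pos: [0.4778, -0.3421, 0.122]
orientation: [0.088, 0.996, -0.002, 0.002]
wrist_force: [0.3, 0.2, -0.4]
gripper_width: 0.0384
finger_force: 0.0
```

```bash
python3 - <<'E'
from cell import arm
from plan import *
from h import *
arm.read_camera("wrist");a=arm.read_camera("wrist")
s=arm.state();s=start(s);print(arm.state()["time"],np.round(s,1),arm.state()["gripper_width"])
f=a["frame"].copy()
th=np.radians(-10.1);U=np.array([np.cos(th),np.sin(th)]);V=np.array([-U[1],U[0]]);c=np.array([.476,-.3415])
P=[np.r_[c+i*.065*U+j*.013*V,.028] for i,j in((-1,-1),(1,-1),(1,1),(-1,1))]
cv2.polylines(f,[px(a,P).round().astype(int)],True,(0,255,0),1)
cv2.imwrite("pics/11.png",f)
c=plan(s,[("tl hover",444.1,13.9,110,0)],step=42)
E
```

```text
18.25 [ 476.3 -340.8  118.3   79.9] 0.03860674920683219
tl hover 11 -> [444.0, 14.2, 110.3, 0.0]
   0.9,3.1,0.1,0,0,7.3, 1.2,3,0.1,0,0,7.3, 1.6,2.8,0.1,0,0,7.3, 2,2.6,0.1,0,0,7.3, 2.3,2.3,0.1,0,0,7.2
   2.5,2,0.1,0,0,7.3, 2.8,1.7,0,0,0,7.2, 3,1.3,0.1,0,0,7.3, 3.1,0.9,0,0,0,7.2, 3.2,0.6,0.1,0,0,7.3
   3.2,0.1,0,0,0,7.2
```

View pics/11.png

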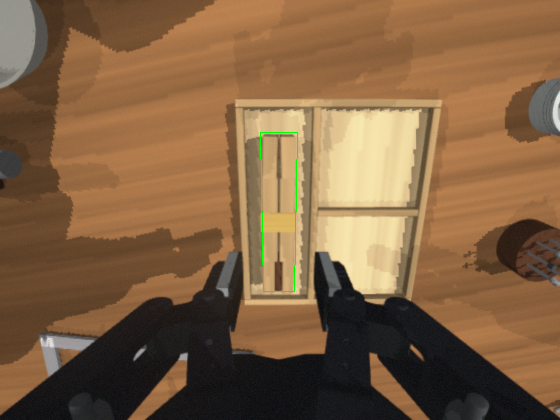

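The clamp lies flat in the long bay, matching the outline at columns 262–298. That used up my pictures (I went one over the limit), so from here I'll check only with the networks and numbers. Next is the largest tin.

Emit:
{"fn": "drive_tool", "kwargs": {"series": [0.9, 3.1, 0.1, 0, 0, 7.3, 1.2, 3, 0.1, 0, 0, 7.3, 1.6, 2.8, 0.1, 0, 0, 7.3, 2, 2.6, 0.1, 0, 0, 7.3, 2.3, 2.3, 0.1, 0, 0, 7.2], "gripper": 1}}

```text
time: 18.75
tool_pos: [0.46, -0.1779, 0.1117]
orientation: [0.397, 0.918, 0.0, -0.002]
wrist_force: [0.3, 0.8, 0.5]
gripper_width: 0.0855
finger_force: 0.0
```

Emit:
{"fn": "drive_tool", "kwargs": {"series": [2.5, 2, 0.1, 0, 0, 7.3, 2.8, 1.7, 0, 0, 0, 7.2, 3, 1.3, 0.1, 0, 0, 7.3, 3.1, 0.9, 0, 0, 0, 7.2, 3.2, 0.6, 0.1, 0, 0, 7.3]}}

```text
time: 19.25
tool_pos: [0.4458, -0.0166, 0.1091]
orientation: [0.663, 0.748, -0.001, -0.002]
wrist_force: [0.5, -0.2, 0.2]
gripper_width: 0.0855
finger_force: 0.0
```

Emit:
{"fn": "drive_tool", "kwargs": {"series": [3.2, 0.1, 0, 0, 0, 7.2, 0, 0, 0, 0, 0, 0, 0, 0, 0, 0, 0, 0]}}

```text
time: 19.55
tool_pos: [0.4434, 0.0142, 0.1096]
orientation: [0.706, 0.708, -0.001, -0.001]
wrist_force: [0.3, -0.3, 0.5]
gripper_width: 0.0853
finger_force: 0.0
```

```bash
python3 - <<'E'
from cell import arm
from plan import *
from h import *
arm.read_camera("wrist");a=arm.read_camera("wrist")
for l in ("tin_large","tin_mid","tin_small","doming_block","flux_jar"):
  for d in arm.spot_in(l,a): print(l,round(d["conf"],2),np.round(d["rect"]),(w(a,[d["rect"][:2]],.014)*1000).round(1))
s=arm.state();s=start(s);print(arm.state()["time"],np.round(s,1),arm.state()["gripper_width"])
c=plan([444.1,13.9,110,0],[("over",446.1,-261.5,110,0)],step=42)
E
```

```text
tin_large 0.94 [281. 218.  83.  84.] [[446.4  13.7  14. ]]
tin_mid 0.85 [263. 336.  54.  45.] [[ 430.9 -101.    14. ]]
doming_block 0.81 [266.  73. 102. 110.] [[435.3 118.6  14. ]]
flux_jar 0.94 [415. 248.  72.  68.] [[555.9 -12.1  14. ]]
19.9 [ 4.446e+02  1.310e+01  1.112e+02 -1.000e-01] 0.08532476681100817
over 7 -> [446.1, -261.1, 110.0, 0.0]
   -3.9,0,-0,0,0,-0, -3.9,0,-0,0,0,-0, -3.9,0,-0,0,0,-0, -4,0,-0,0,0,-0, -3.9,0.1,-0,0,0,-0
   -4,0,-0,0,0,-0, -3.9,0.1,-0,0,0,-0
```

Emit:
{"fn": "drive_tool", "kwargs": {"series": [0, 0.1, 2.5, 0, 0, 0, 0, 0, 2.5, 0, 0, 0, 0, 0, 1.8, 0, 0, 0, 0, 0, 0.8, 0, 0, 0, 0, 0, 0.3, 0, 0, 0]}}

```text
time: 20.4
tool_pos: [0.445, 0.0136, 0.0315]
orientation: [0.707, 0.707, -0.0, -0.001]
wrist_force: [0.1, 0.2, -0.4]
gripper_width: 0.0852
finger_force: 0.0
```

Emit:
{"fn": "drive_tool", "kwargs": {"series": [0, 0, 0, 0, 0, 0, 0, 0, 0, 0, 0, 0, 0, 0, 0, 0, 0, 0, 0, 0, 0, 0, 0, 0, 0, 0, 0, 0, 0, 0], "gripper": -1, "force": 40}}

```text
time: 20.9
tool_pos: [0.4468, 0.0137, 0.0338]
orientation: [0.707, 0.707, 0.001, 0.001]
wrist_force: [-0.2, -0.3, 5.8]
gripper_width: 0.0583
finger_force: 43.6
```

Emit:
{"fn": "drive_tool", "kwargs": {"series": [0, 0, -1, 0, 0, 0, 0, 0, -2.5, 0, 0, 0, 0, 0, -2.5, 0, 0, 0, 0, 0, -1.9, 0, 0, 0, 0, 0, 0, 0, 0, 0]}}

```text
time: 21.4
tool_pos: [0.4473, 0.0138, 0.1145]
orientation: [0.707, 0.707, 0.002, 0.002]
wrist_force: [0.7, 0.3, -1.1]
gripper_width: 0.0585
finger_force: 43.3
```

Emit:
{"fn": "drive_tool", "kwargs": {"series": [-3.9, 0, 0, 0, 0, 0, -3.9, 0, 0, 0, 0, 0, -3.9, 0, 0, 0, 0, 0, -4, 0, 0, 0, 0, 0, -3.9, 0.1, 0, 0, 0, 0]}}

```text
time: 21.9
tool_pos: [0.4453, -0.1831, 0.1097]
orientation: [0.707, 0.707, -0.0, -0.001]
wrist_force: [0.1, 0.8, -0.7]
gripper_width: 0.0582
finger_force: 43.2
```

Emit:
{"fn": "drive_tool", "kwargs": {"series": [-4, 0, 0, 0, 0, 0, -3.9, 0, 0, 0, 0, 0, 0, 0, 0, 0, 0, 0, 0, 0, 0, 0, 0, 0]}}

```text
time: 22.3
tool_pos: [0.4455, -0.2612, 0.1096]
orientation: [0.708, 0.706, 0.0, -0.002]
wrist_force: [-0.8, -0.0, -0.9]
gripper_width: 0.0584
finger_force: 43.2
```

```bash
python3 - <<'E'
from cell import arm
from plan import *
from h import *
arm.read_camera("wrist");a=arm.read_camera("wrist")
for d in arm.spot_in("tin_large",a): print(round(d["conf"],2),np.round(d["rect"]),(w(a,[d["rect"][:2]],.093)*1000).round(1))
s=arm.state();print(s["time"],np.round(start(s),1),s["gripper_width"],s["wrist_force"].round(1))
E
```

```text
0.61 [280. 266. 120. 119.] [[ 447.2 -258.6   93. ]]
22.45 [ 4.462e+02 -2.598e+02  1.104e+02  1.000e-01] 0.05870682378615613 [-0.4  0.2 -1.3]
```

Emit:
{"fn": "drive_tool", "kwargs": {"series": [0, 0, 2.5, 0, 0, 0, 0, 0, 2.4, 0, 0, 0, 0, 0, 1.4, 0, 0, 0, 0, 0, 0.6, 0, 0, 0, 0, 0, 0.3, 0, 0, 0]}}

```text
time: 22.95
tool_pos: [0.4466, -0.2605, 0.039]
orientation: [0.707, 0.708, 0.0, -0.0]
wrist_force: [0.7, -0.3, -0.4]
gripper_width: 0.058
finger_force: 43.3
```

Emit:
{"fn": "drive_tool", "kwargs": {"series": [0, 0, 0.2, 0, 0, 0, 0, 0, 0.1, 0, 0, 0, 0, 0, 0, 0, 0, 0]}}

```text
time: 23.25
tool_pos: [0.4473, -0.2615, 0.0378]
orientation: [0.707, 0.707, 0.0, 0.001]
wrist_force: [-0.8, 1.5, 4.5]
gripper_width: 0.0584
finger_force: 43.7
```

Emit:
{"fn": "drive_tool", "kwargs": {"series": [0, 0, 0, 0, 0, 0, 0, 0, 0, 0, 0, 0, 0, 0, 0, 0, 0, 0], "gripper": 0.7}}

```text
time: 23.55
tool_pos: [0.4466, -0.2613, 0.0364]
orientation: [0.707, 0.707, 0.0, 0.0]
wrist_force: [0.5, -0.1, -1.0]
gripper_width: 0.0728
finger_force: 0.0
```

Emit:
{"fn": "drive_tool", "kwargs": {"series": [0, 0, -1, 0, 0, 0, 0, 0, -3, 0, 0, 0, 0, 0, -3, 0, 0, 0, 0, 0, -2.5, 0, 0, 0, 0, 0, 0, 0, 0, 0]}}

```text
time: 24.05
tool_pos: [0.4489, -0.2629, 0.1368]
orientation: [0.707, 0.707, 0.001, 0.005]
wrist_force: [-0.3, -0.0, 0.2]
gripper_width: 0.0723
finger_force: 0.0
```

```bash
python3 - <<'E'
from cell import arm
from plan import *
from h import *
arm.read_camera("wrist");a=arm.read_camera("wrist")
for d in arm.spot_in("tin_large",a): print(round(d["conf"],2),np.round(d["rect"]),(w(a,[d["rect"][:2]],.018)*1000).round(1))
s=arm.state();s=start(s);print(arm.state()["time"],np.round(s,1),arm.state()["gripper_width"])
c=plan(s,[("bur hover",548.5,-128.1,125,79.9)],step=42)
E
```

```text
0.79 [280. 207.  77.  77.] [[ 450.1 -260.1   18. ]]
24.2 [ 446.1 -260.9  130.7    0. ] 0.07236860026159375
bur hover 11 -> [549.0, -127.9, 124.7, 79.9]
   1.2,0.9,0.1,0,0,-7.3, 1.1,1.1,0,0,0,-7.3, 0.9,1.2,0.1,0,0,-7.3, 0.8,1.3,0,0,0,-7.2, 0.6,1.4,0.1,0,0,-7.3
   0.4,1.5,0,0,0,-7.2, 0.2,1.5,0.1,0,0,-7.3, 0,1.5,0,0,0,-7.2, -0.1,1.5,0.1,0,0,-7.3, -0.3,1.5,0,0,0,-7.2
   -0.6,1.5,0.1,0,0,-7.3
```

Emit:
{"fn": "drive_tool", "kwargs": {"series": [1.2, 0.9, 0.1, 0, 0, -7.3, 1.1, 1.1, 0, 0, 0, -7.3, 0.9, 1.2, 0.1, 0, 0, -7.3, 0.8, 1.3, 0, 0, 0, -7.2, 0.6, 1.4, 0.1, 0, 0, -7.3]}}

```text
time: 24.7
tool_pos: [0.492, -0.1998, 0.1261]
orientation: [0.449, 0.894, 0.0, -0.002]
wrist_force: [-1.3, 0.3, 0.4]
gripper_width: 0.0726
finger_force: 0.0
```

Emit:
{"fn": "drive_tool", "kwargs": {"series": [0.4, 1.5, 0, 0, 0, -7.2, 0.2, 1.5, 0.1, 0, 0, -7.3, 0, 1.5, 0, 0, 0, -7.2, -0.1, 1.5, 0.1, 0, 0, -7.3, -0.3, 1.5, 0, 0, 0, -7.2]}}

```text
time: 25.2
tool_pos: [0.5382, -0.1397, 0.1238]
orientation: [0.149, 0.989, 0.001, -0.002]
wrist_force: [0.3, -0.4, -1.3]
gripper_width: 0.0728
finger_force: 0.0
```

Emit:
{"fn": "drive_tool", "kwargs": {"series": [-0.6, 1.5, 0.1, 0, 0, -7.3, 0, 0, 0, 0, 0, 0, 0, 0, 0, 0, 0, 0]}}

```text
time: 25.5
tool_pos: [0.5484, -0.128, 0.1236]
orientation: [0.089, 0.996, 0.0, -0.002]
wrist_force: [-0.5, 0.1, 0.4]
gripper_width: 0.073
finger_force: 0.0
```

```bash
python3 - <<'E'
from cell import arm
from plan import *
from h import *
arm.read_camera("wrist");a=arm.read_camera("wrist")
for d in arm.spot_in("bur_stand",a): print(round(d["conf"],2),np.round(d["rect"]),(w(a,[d["rect"][:2]],.015)*1000).round(1))
for d in arm.spot_in("tin_large",a): print("TL",round(d["conf"],2),np.round(d["rect"]),(w(a,[d["rect"][:2]],.018)*1000).round(1))
f=a["frame"].astype(int)
# drum: dark reddish-brown mask
r=[230,150,340,290]
hsv=cv2.cvtColor(a["frame"],cv2.COLOR_BGR2HSV)[150:290,220:340]
for X in ([.5485,-.1281,0],[.5485,-.1281,.025]): print(px(a,[X]))
s=arm.state();s=start(s);print(arm.state()["time"],np.round(s,1),arm.state()["gripper_width"])
p=arm.read_camera("side")
for d in arm.spot_in("bur_stand",p): print("side",d, px(p,[[.5485,-.1281,.02]]))
c=plan([549,-127.9,120,79.9],[("over",530.7,-276.5,120,79.9)],step=40)
E
```

```text
TL 0.96 [ 83. 118. 100.  85.] [[ 446.7 -260.7   18. ]]
[[279.05642078 207.72663666]]
[[279.15322582 217.26945262]]
25.7 [ 548.8 -128.7  125.    79.8] 0.07220441522402811
side {'rect': [304.6, 172.3, 18.2, 27.3], 'conf': 0.68} [[304.49551994 169.93053911]]
side {'rect': [357.9, 186.7, 22.3, 21.3], 'conf': 0.47} [[304.49551994 169.93053911]]
over 4 -> [530.6, -277.0, 120.0, 79.9]
   -0.2,-3.7,-0,0,0,-0, -0.2,-3.8,-0,0,0,-0, -0.2,-3.7,-0,0,0,-0, -0.2,-3.8,-0,0,0,-0
```

```bash
python3 - <<'E'
from cell import arm
from h import *
a=arm.read_camera("wrist"); f=a["frame"]
h=cv2.cvtColor(f,cv2.COLOR_BGR2HSV)[:,:,2]
print(f[180:270:10,240:325:10].tolist()[4])
for t in (70,90,110):
    m=(h<t).astype(np.uint8); m[:150]=0;m[300:]=0;m[:,:225]=0;m[:,335:]=0
    n,l,st,c=cv2.connectedComponentsWithStats(cv2.morphologyEx(m,cv2.MORPH_CLOSE,np.ones((7,7)))); i=1+np.argmax(st[1:,4]); print(t,st[i],c[i])
q=[[.5485+.025*np.cos(u),-.1281+.025*np.sin(u),z] for z in (0,.025) for u in np.linspace(0,6.28,40)]
P=px(a,q); print(P.min(0),P.max(0)); print(arm.spot_in("bur_stand",a))
E
```

```text
[[52, 82, 117], [53, 81, 117], [50, 70, 108], [44, 65, 101], [48, 70, 106], [41, 59, 91], [85, 84, 89], [47, 69, 106], [62, 99, 145]]
70 [258 181  40  16 149] [277.66442953 185.52348993]
90 [ 253  181   57   64 1507] [280.49635036 212.88652953]
110 [ 241  180   73   66 3258] [280.89287907 212.6461019 ]
[248.09132167 178.36644552] [310.69460932 244.22200516]
[{'rect': [284.1, 213.0, 63.5, 70.2], 'conf': 0.78}]
```

The drum outline (rows 181–245) matches the prediction (178–244), so I'll grip it.

Emit:
{"fn": "drive_tool", "kwargs": {"series": [0, 0, 3, 0, 0, 0, 0, 0, 3, 0, 0, 0, 0, 0, 2.1, 0, 0, 0, 0, 0, 0.8, 0, 0, 0, 0, 0, 0.3, 0, 0, 0]}}

```text
time: 26.4
tool_pos: [0.5488, -0.128, 0.0325]
orientation: [0.088, 0.996, 0.0, -0.001]
wrist_force: [0.1, -0.1, -0.0]
gripper_width: 0.0726
finger_force: 0.0
```

Emit:
{"fn": "drive_tool", "kwargs": {"series": [0, 0, 0, 0, 0, 0, 0, 0, 0, 0, 0, 0, 0, 0, 0, 0, 0, 0, 0, 0, 0, 0, 0, 0, 0, 0, 0, 0, 0, 0], "gripper": -1, "force": 40}}

```text
time: 26.9
tool_pos: [0.5507, -0.1285, 0.0352]
orientation: [0.088, 0.996, -0.0, 0.002]
wrist_force: [-0.2, 0.5, 6.4]
gripper_width: 0.0477
finger_force: 41.9
```

Emit:
{"fn": "drive_tool", "kwargs": {"series": [0, 0, -1, 0, 0, 0, 0, 0, -2.5, 0, 0, 0, 0, 0, -3, 0, 0, 0, 0, 0, -2.3, 0, 0, 0, 0, 0, 0, 0, 0, 0]}}

```text
time: 27.4
tool_pos: [0.5515, -0.1288, 0.1256]
orientation: [0.088, 0.996, -0.001, 0.004]
wrist_force: [0.3, 0.2, -0.6]
gripper_width: 0.0477
finger_force: 41.5
```

Emit:
{"fn": "drive_tool", "kwargs": {"series": [-0.2, -3.7, 0, 0, 0, 0, -0.2, -3.8, 0, 0, 0, 0, -0.2, -3.7, 0, 0, 0, 0, -0.2, -3.8, 0, 0, 0, 0, 0, 0, 0, 0, 0, 0]}}

```text
time: 27.9
tool_pos: [0.529, -0.2812, 0.119]
orientation: [0.091, 0.996, -0.0, -0.002]
wrist_force: [0.1, 0.1, -2.2]
gripper_width: 0.0479
finger_force: 41.7
```

```bash
python3 - <<'E'
from cell import arm
from plan import *
from h import *
arm.read_camera("wrist");a=arm.read_camera("wrist")
for d in arm.spot_in("bur_stand",a): print(round(d["conf"],2),np.round(d["rect"]),(w(a,[d["rect"][:2]],.11)*1000).round(1))
s=arm.state();print(s["time"],np.round(start(s),1),s["gripper_width"],s["wrist_force"].round(1))
E
```

```text
0.84 [278. 272.  95. 120.] [[ 526.5 -278.8  110. ]]
28.05 [ 530.1 -276.4  119.4   79.9] 0.04812779456972779 [-0.2  0.5 -1.1]
```

Emit:
{"fn": "drive_tool", "kwargs": {"series": [0, 0, 3, 0, 0, 0, 0, 0, 2.8, 0, 0, 0, 0, 0, 1.4, 0, 0, 0, 0, 0, 0.6, 0, 0, 0, 0, 0, 0.3, 0, 0, 0]}}

```text
time: 28.55
tool_pos: [0.5311, -0.2764, 0.04]
orientation: [0.087, 0.996, 0.0, -0.0]
wrist_force: [0.7, -0.5, -0.2]
gripper_width: 0.0483
finger_force: 41.7
```

Emit:
{"fn": "drive_tool", "kwargs": {"series": [0, 0, 0.2, 0, 0, 0, 0, 0, 0.1, 0, 0, 0, 0, 0, 0, 0, 0, 0]}}

```text
time: 28.85
tool_pos: [0.5319, -0.2774, 0.0393]
orientation: [0.088, 0.996, -0.0, 0.001]
wrist_force: [0.4, 1.9, 4.2]
gripper_width: 0.0481
finger_force: 42.1
```

Emit:
{"fn": "drive_tool", "kwargs": {"series": [0, 0, 0, 0, 0, 0, 0, 0, 0, 0, 0, 0, 0, 0, 0, 0, 0, 0], "gripper": 0.45}}

```text
time: 29.15
tool_pos: [0.531, -0.2774, 0.0373]
orientation: [0.088, 0.996, -0.0, 0.0]
wrist_force: [0.7, 0.5, -0.9]
gripper_width: 0.0619
finger_force: 0.0
```

Emit:
{"fn": "drive_tool", "kwargs": {"series": [0, 0, -1, 0, 0, 0, 0, 0, -3, 0, 0, 0, 0, 0, -4, 0, 0, 0, 0, 0, -4, 0, 0, 0, 0, 0, -4, 0, 0, 0]}}

```text
time: 29.65
tool_pos: [0.5308, -0.2772, 0.1996]
orientation: [0.088, 0.996, -0.0, 0.0]
wrist_force: [-0.1, -0.8, -0.1]
gripper_width: 0.0619
finger_force: 0.0
```

Emit:
{"fn": "drive_tool", "kwargs": {"series": [3, 0, -3, 0, 0, 0, 4, 0, 0, 0, 0, 0, 4, 0, 0, 0, 0, 0, 2, 0, 0, 0, 0, 0, 0, 0, 0, 0, 0, 0]}}

```text
time: 30.15
tool_pos: [0.4012, -0.2541, 0.2287]
orientation: [0.089, 0.996, -0.001, 0.001]
wrist_force: [0.2, -1.1, -0.8]
gripper_width: 0.0619
finger_force: 0.0
```

```bash
python3 - <<'E'
from cell import arm
from plan import *
from h import *
arm.read_camera("wrist")
s=arm.state();print(s["time"],np.round(start(s),1))
Z=dict(charcoal_block=.018,tin_small=.013,ring_clamp=.016,tin_large=.018,bur_stand=.025,tin_mid=.012,flux_jar=.02,doming_block=.022)
for n in ("wrist","top","side"):
    a=arm.read_camera(n)
    for l,z in Z.items():
        print(n,l,[(round(d["conf"],2),np.round(d["rect"]).tolist(),(w(a,[d["rect"][:2]],z)[0,:2]*1000).round(0).tolist()) for d in arm.spot_in(l,a)[:2]])
a=arm.read_camera("side")
for c,n in (([.5307,-.2765],"bur"),):
    q=[[c[0]+.025*np.cos(u),c[1]+.025*np.sin(u),z] for z in (.004,.029) for u in np.linspace(0,6.28,40)]+[[c[0],c[1],.058]]
    P=px(a,q);print(n,"pred side",P.min(0).round(),P.max(0).round())
E
```

```text
30.2 [ 402.5 -254.5  228.5   79.8]
wrist charcoal_block []
wrist tin_small []
wrist ring_clamp [(0.64, [219.0, 254.0, 28.0, 105.0], [478.0, -344.0])]
wrist tin_large [(0.69, [280.0, 222.0, 52.0, 51.0], [449.0, -261.0])]
wrist bur_stand [(0.58, [280.0, 283.0, 40.0, 46.0], [527.0, -275.0])]
wrist tin_mid [(0.67, [404.0, 185.0, 48.0, 42.0], [431.0, -108.0]), (0.52, [486.0, 265.0, 53.0, 46.0], [559.0, -5.0])]
wrist flux_jar [(0.57, [486.0, 265.0, 52.0, 46.0], [553.0, -10.0])]
wrist doming_block [(0.4, [556.0, 164.0, 8.0, 16.0], [434.0, 67.0]), (0.27, [219.0, 253.0, 29.0, 106.0], [475.0, -342.0])]
top charcoal_block [(0.74, [418.0, 259.0, 36.0, 33.0], [444.0, -265.0]), (0.58, [118.0, 271.0, 46.0, 61.0], [437.0, 299.0])]
top tin_small [(0.72, [133.0, 229.0, 18.0, 21.0], [514.0, 272.0]), (0.51, [458.0, 240.0, 22.0, 73.0], [476.0, -345.0])]
top ring_clamp [(0.81, [460.0, 242.0, 28.0, 73.0], [473.0, -347.0])]
top tin_large [(0.59, [418.0, 260.0, 37.0, 31.0], [442.0, -264.0])]
top bur_stand [(0.6, [424.0, 216.0, 33.0, 22.0], [523.0, -278.0])]
top tin_mid [(0.94, [335.0, 271.0, 26.0, 23.0], [425.0, -109.0])]
top flux_jar [(0.69, [280.0, 205.0, 24.0, 22.0], [551.0, -8.0]), (0.52, [460.0, 241.0, 25.0, 68.0], [475.0, -345.0])]
top doming_block [(0.63, [215.0, 270.0, 35.0, 35.0], [435.0, 116.0])]
side charcoal_block [(0.93, [295.0, 374.0, 85.0, 83.0], [435.0, 305.0])]
side tin_small [(0.89, [249.0, 341.0, 22.0, 27.0], [511.0, 278.0])]
side ring_clamp [(0.87, [356.0, 128.0, 55.0, 25.0], [476.0, -347.0])]
side tin_large [(0.76, [362.0, 147.0, 30.0, 23.0], [448.0, -261.0])]
side bur_stand [(0.74, [329.0, 137.0, 18.0, 31.0], [528.0, -271.0])]
side tin_mid [(0.92, [358.0, 190.0, 24.0, 21.0], [428.0, -106.0])]
side flux_jar [(0.69, [361.0, 146.0, 28.0, 21.0], [449.0, -260.0]), (0.56, [286.0, 205.0, 25.0, 28.0], [550.0, -7.0])]
side doming_block [(0.56, [329.0, 264.0, 43.0, 43.0], [436.0, 113.0])]
bur pred side [318. 123.] [339. 148.]
```

```bash
python3 -c "
from cell import arm
print(arm.sign_off())"
```

```text
the job is handed in; nothing more can be done
None
```

Both kits are made up and handed in at about 31 s: all five things measured within a few mm of their bay centres and upright, the middle tin, flux jar and doming block unmoved, but I viewed 15 pictures against the limit of 14, so the last two placings were checked by networks and numbers only.

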